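Make up two computer repair kits and ticket one

TASK

Make up two repair kits from the stock on the bench: one cooling fan and the power adapter in the plain tray, and the other fan and the finned heat sink in the tray with the clip, every part lying flat on its tray's floor, right way up, none on top of another. When both parts are in the clip tray, and not before, finish that kit by laying the white job ticket on the tray's deck and sliding it, long way first and straight, under the middle of the sprung clip, so that its edge lifts the clip and about 20 mm of it is held. Leave the flat battery pack where it lies and let go of everything.

Things in the scene. Friction and masses are not known exactly. Their poses are not given: they have to be found in the camera images.
- fan_1: Square black cooling fan with grey blades, 50 x 50 x 20 mm high, about 45 g, lying flat. The two fans are identical and either may go in either tray. Origin: centre of its underside, z up. Its sides are parallel to its x and y; grip across either.
- fan_2: The other fan, identical to fan_1: 50 x 50 x 20 mm high, about 45 g, lying flat. Origin: centre of its underside, z up. Its sides are parallel to its x and y.
- heatsink: Bare aluminium heat sink with upright fins, 60 mm along its x, 40 mm along its y, 25 mm high, about 110 g. Origin: centre of its underside, z up. Grip across the 40 mm.
- adapter: Black power adapter brick without cable, with a grey label on top: 40 mm along its x, 90 mm along its y, 28 mm high, about 200 g. Origin: centre of its underside, z up. Grip across the 40 mm.
- ticket: Job ticket: stiff flat white plate lying on the bench, 65 mm along its x (long way), 50 mm along its y, 6 mm thick, about 30 g. Origin: centre of its underside, z up. Either short edge may go under the clip. Grip it by its 50 mm width with the fingertips just clear of the bench (tips 2 mm up).
- battery: Spare flat battery pack, black with three silver cells on top, 60 mm along its x, 85 mm along its y, 10 mm high. Origin: centre of its underside, z up. It belongs to neither kit: it stays where it is (it must not be moved more than 20 mm).
- plain_tray: Grey tray without clip, fixed to the bench, 178 mm along its x, 160 mm along its y. Origin: centre of its underside. Floor top at z = 4 mm, walls 4 mm thick, rim top at z = 12 mm; inside 170 x 152 mm (x from -85 to 85 mm, y from -76 to 76 mm), room for two parts side by side.
- clip_tray: Grey tray with a steel clip, fixed, 270 mm along its x, 160 mm along y. Origin: centre of its underside. The -x part is an open bay for parts (inside x -131 to -1 mm, y -76 to 76 mm; floor at z = 4 mm, rim 12 mm, walls 4 mm). The +x part, x = -1 to 135 mm, is a flat solid deck, top at z = 12 mm, for the ticket.
- clip_lip (a point): Point on the deck under the clip's lip (x = 90, y = 0, z = 12 mm in clip_tray; same axes). The ticket slides to +x through it along the deck. Clip 40 mm wide; lip 1 mm above the deck; nose turned up 20 degrees reaches 24 mm out to -x, underside there 10 mm up; hinge and posts (22 to 30 mm off centre, 16 mm high) 31 mm or more to +x. Home: leading edge 20 mm past it.
- clip (a joint): Angle of the sprung clip, rad: 0 closed, grows as the lip rises; the hinge runs across the tray 38 mm to +x of the lip, 10 mm above the deck. About 0.13 with the ticket under the lip. The spring presses the lip down with about 1.5 N; pushing the ticket under takes up to about 8 N.
Not all that is in view belongs to the job. What is shaped like the heatsink but green is not meant.

How it is judged (in metres and radians):
On the way, in this order (a step that is already met when the one before it is completed fails the run):
1. one fan and the heat sink lie flat in the bay of the clip tray, before the ticket is under the clip (((x of fan_1 in the frame of clip_tray between -0.113 and -0.019 m and y of fan_1 in the frame of clip_tray between -0.058 and 0.058 m and z of fan_1 in the frame of clip_tray between 0 and 0.008 m and angle between fan_1's own z axis and vertical below 0.12 rad) or (x of fan_2 in the frame of clip_tray between -0.113 and -0.019 m and y of fan_2 in the frame of clip_tray between -0.058 and 0.058 m and z of fan_2 in the frame of clip_tray between 0 and 0.008 m and angle between fan_2's own z axis and vertical below 0.12 rad)) and x of heatsink in the frame of clip_tray between -0.113 and -0.019 m and y of heatsink in the frame of clip_tray between -0.058 and 0.058 m and z of heatsink in the frame of clip_tray between 0 and 0.008 m and angle between heatsink's own z axis and vertical below 0.12 rad and not (x of ticket in the frame of clip_tray between 0.0675 and 0.092 m and y of ticket in the frame of clip_tray between -0.015 and 0.015 m and z of ticket in the frame of clip_tray between 0.009 and 0.018 m and angle between ticket's own z axis and vertical below 0.12 rad and angle between the x axis of ticket and the x axis of clip_tray, either way round below 0.2 rad and value of joint clip above 0.06 rad)), for 0.2 s.
2. the ticket is under the clip (x of ticket in the frame of clip_tray between 0.0675 and 0.092 m and y of ticket in the frame of clip_tray between -0.015 and 0.015 m and z of ticket in the frame of clip_tray between 0.009 and 0.018 m and angle between ticket's own z axis and vertical below 0.12 rad and angle between the x axis of ticket and the x axis of clip_tray, either way round below 0.2 rad and value of joint clip above 0.06 rad), for 0.2 s.
At the end, for the whole second after the job is handed in: Each part flat (0.12 rad) on the floor (4 mm) of its own tray; ticket flat on the deck, straight within 0.2 rad, within 15 mm of the clip's middle, leading edge 10 to 34 mm past the lip, clip held up (over 0.06 rad); all five released and at rest (all of step 2 and (((x of fan_1 in the frame of clip_tray between -0.113 and -0.019 m and y of fan_1 in the frame of clip_tray between -0.058 and 0.058 m and z of fan_1 in the frame of clip_tray between 0 and 0.008 m and angle between fan_1's own z axis and vertical below 0.12 rad) and (x of fan_2 in the frame of plain_tray between -0.067 and 0.067 m and y of fan_2 in the frame of plain_tray between -0.058 and 0.058 m and z of fan_2 in the frame of plain_tray between 0 and 0.008 m and angle between fan_2's own z axis and vertical below 0.12 rad)) or ((x of fan_2 in the frame of clip_tray between -0.113 and -0.019 m and y of fan_2 in the frame of clip_tray between -0.058 and 0.058 m and z of fan_2 in the frame of clip_tray between 0 and 0.008 m and angle between fan_2's own z axis and vertical below 0.12 rad) and (x of fan_1 in the frame of plain_tray between -0.067 and 0.067 m and y of fan_1 in the frame of plain_tray between -0.058 and 0.058 m and z of fan_1 in the frame of plain_tray between 0 and 0.008 m and angle between fan_1's own z axis and vertical below 0.12 rad))) and x of heatsink in the frame of clip_tray between -0.113 and -0.019 m and y of heatsink in the frame of clip_tray between -0.058 and 0.058 m and z of heatsink in the frame of clip_tray between 0 and 0.008 m and angle between each of heatsink, adapter's own z axis and vertical below 0.12 rad and x of adapter in the frame of plain_tray between -0.067 and 0.067 m and y of adapter in the frame of plain_tray between -0.058 and 0.058 m and z of adapter in the frame of plain_tray between 0 and 0.008 m and linear speed of each of fan_1, fan_2, heatsink, adapter, ticket below 0.02 m/s and contact force between the fingers and fan_1 below 0.1 N and contact force between the fingers and fan_2 below 0.1 N and contact force between the fingers and heatsink below 0.1 N and contact force between the fingers and adapter below 0.1 N and contact force between the fingers and ticket below 0.1 N); the robot touches nothing.
It fails at once if the spare battery pack is moved more than 20 mm (distance of battery from where it was at the start of the episode above 0.02 m).
It also fails if it takes over 115 s, if anything falls off the work surface, if the arm or the gripper's body presses on something with over 40 N, if the wrist force passes 120 N, or if a joint passes its speed limit or range.

ROBOT

A 6-joint arm with a two-finger parallel gripper is mounted at the origin on the work surface. World frame = base frame: x ahead of the robot, y to its left, z up, the work surface at z = 0. Lengths are in mm, angles in rad, forces in N, time in s.
With the tool pointing down it reaches from about 275 to 850 mm from the base axis. Payload 19 kg.
Tool frame: the origin (TCP) lies midway between the tips of the shut fingers; the grasp point (between the pads) lies 19 mm behind it; z points along the fingers, y is the line along which they close (so a half turn about z gives the same grasp; the last joint's range is limited). The gripper opens to 85 mm and grips with 20 to 120 N. Pads are 22 mm wide; open, the fingers measure 114 mm over their backs; the gripper's body (76 mm by 85 mm) begins 54 mm behind the grasp point. The pads swing forward as they close: fully open they stand 13 mm farther back than shut.
Start: joints at [1.195, 0.15, 1.437, -0, 1.554, -0.134], TCP at [137.69, 558.24, 231.267] pointing down, gripper open.
Joint ranges: [-2.8, 2.8], [-0.68, 2.1], [0.12, 2.68], [-1.39, 4.53], [0.16, 2.79], [-2.81, 2.81]. Speed limits (rad/s): [1.89, 1.89, 2.22, 3.01, 3.01, 3.01].

INTERFACE

Orientations are given as [roll, pitch, yaw] about the fixed x, y, z axes, in that order (R = Rz(yaw) Ry(pitch) Rx(roll)).
In Python, from workcell import r gives the robot as it stands.
- The arm moves only by the tool send_rows, never from a script. Its argument "targets" is a list of rows, each a list of 5 numbers: the finger opening in cm, from 0 to 8.54, then the shift along the tool's x, y, z in cm, then the turn about the tool's z in degrees. A call has exactly 10 rows; each row shifts and turns the commanded pose from where the row before left it, along the tool's axes as they then stand; what a row does not reach is not made up. A row lasts 1/10 s, in which the tool goes at most 50 mm and 8.59 degrees, less where a joint would pass 70% of its speed; a pose out of reach is approached as far as the arm can. A call is refused whole if a number of a shift passes 5 or a number of a turn 8.59, either way. A call with a gripper value outside its range is refused whole. The fingers move at their own pace and stop on an object; the grip force is fixed at half the most. Time passes only in rows, so rows that do not move let the fingers close, or fill a call up. It gives the time, the measured TCP pose, the force, the opening and the grip force at its end, in the units of the state.
- r.state(): the state, without advancing time (a new reading comes with each control period).
- r.grab_frame(name): name is "side" or "top" or "wrist"; returns the picture (420x560x3 uint8, blue, green, red); there is no depth.
- r.calibration(name): a dict with "vfov" (degrees; the focal length in pixels is half the picture's height over the tangent of half this angle, whatever the lens; pixels are square), "cx", "cy" (the principal point, pixels), "rvec" (rotation vector, rad) and "tvec" (3), from world to camera coordinates, as OpenCV has them. Camera axes: x right, y down, z forward; pixel columns grow to the right and rows downward; lengths in mm; the calibration is good to about 2 mm. A picture is of the moment at which its call begins: read the wrist's pose just before it. calibration takes no time and is no camera call; for the wrist camera it gives the pose at the moment of the call.
- r.close_job(): hands the job in; it is judged then, once.
The state is a dict: "t": time; "joint_pos": joint angles; "dq": joint speeds; "joint_torque": joint torques, N m; "ee_pos": TCP position; "ee_rot": TCP orientation; "wrist_force": force on the tool from outside, world axes, zero at the start; "ft_torque": the same for the moment, N m; "opening": finger opening in mm; "gripper_force": force on a finger pad.
Only numpy, scipy, OpenCV 4.12 (cv2) and the standard library are available. Lean on these libraries where they do the work, as an engineer would, in place of code of your own. Each camera call takes 0.05 s, during which the arm holds its last target. There are 200 camera calls.

## Working session

There is one attempt and no reset: what is moved stays moved. The work goes in short steps, Python scripts to look and compute and a tool call to move; the robot and the scene stay as the last step left them, time stands still between calls to the robot, and variables do not carry over. Pictures are saved under pics/ and viewed, at most 14 in all, crops included, and the job is handed in when it is done.

Besides the shell and the picture viewer there is one more tool, called after "Call:" as name([rows], argument=value, ...), one row to a line, values as JSON. send_rows: Moves the arm, as the interface text tells. Its arguments: {"type":"object","properties":{"targets":{"type":"array"}},"required":["targets"]}

```bash
mkdir -p pics; ls; python3 - <<'E'
from workcell import r
import cv2
print(r.state())
for n in("top","side"):
    cv2.imwrite(f"pics/{n}0.png",r.grab_frame(n)); print(r.calibration(n))
print(r.calibration("wrist"))
E
```

```text
pics
{'t': 0.0, 'joint_pos': array([ 1.19499007e+00,  1.50969915e-01,  1.43800578e+00, -3.61056303e-05,
        1.55379516e+00, -1.33999292e-01]), 'dq': array([-0.00102296,  0.00125013,  0.00140132, -0.00087523,  0.00030305,
        0.00143259]), 'joint_torque': array([ 2.23008632e-03, -7.13053393e+01, -5.70862699e+01, -2.84334885e-05,
        9.23995685e-03, -3.66563995e-05]), 'ee_pos': array([137.62971812, 558.03961566, 230.69718992]), 'ee_rot': array([-3.14042019e+00, -1.21629879e-04,  2.89978625e+00]), 'wrist_force': array([-0.37978368, -0.22374194, -0.81835167]), 'ft_torque': array([0.00983581, 0.00319505, 0.02425915]), 'gripper_force': 0.0, 'opening': 85.38171858738971}
{'vfov': 56.41413369090472, 'cx': 278.7664877125107, 'cy': 211.0908348818672, 'rvec': array([ 2.15986428, -2.14067044,  0.11544848]), 'tvec': array([  8.16891526, 507.55609388, 923.91766098])}
{'vfov': 49.131958894636, 'cx': 274.82565967605836, 'cy': 211.90332707201455, 'rvec': array([ 2.06980265, -0.35148015,  0.17955591]), 'tvec': array([-498.03981559,  151.36892638,  755.55711032])}
{'vfov': 66.92956979395073, 'cx': 276.29930181480734, 'cy': 209.87572764816125, 'rvec': array([-2.30096328, -1.80363156, -0.23891041]), 'tvec': array([-574.89750115,  -34.29133242,  378.60140561])}
```

View pics/top0.png

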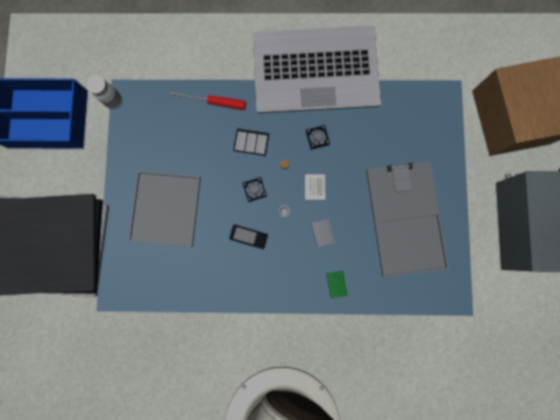

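View pics/side0.png

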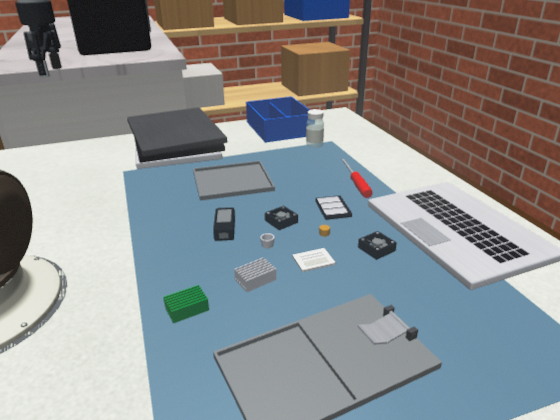

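```bash
cat > h.py <<'E'
import numpy as np, cv2
from workcell import r
def cam(n,c=None):
    c=c or r.calibration(n); f=210/np.tan(np.radians(c['vfov'])/2)
    K=np.array([[f,0,c['cx']],[0,f,c['cy']],[0,0,1]]); R=cv2.Rodrigues(np.array(c['rvec']))[0]
    return K,R,np.array(c['tvec'])
def proj(p,C):
    K,R,t=C; q=K@(R@np.array(p,float)+t); return q[:2]/q[2]
def back(uv,z,C):
    K,R,t=C; o=-R.T@t; d=R.T@np.linalg.inv(K)@np.array([uv[0],uv[1],1.]); return o+d*(z-o[2])/d[2]
def rect(pts,z,C):
    P=np.array([back(p,z,C)[:2] for p in pts],np.float32); (c,s,a)=cv2.minAreaRect(P); return c,s,a
E
python3 - <<'E'
from h import *
C=cam("top"); print(proj(r.state()['ee_pos'],C),proj([0,0,0],C),-C[1].T@C[2])
W=cam("wrist"); print("wristcam",-W[1].T@W[2],W[1])
S=cam("side");print(proj(r.state()['ee_pos'],S),proj([0,0,0],S))
im=cv2.imread("pics/top0.png")
a=cv2.resize(im[120:300,220:360],None,fx=4,fy=4,interpolation=cv2.INTER_CUBIC)
cv2.imwrite("pics/crop1.png",cv2.resize(im[120:310,120:460],None,fx=2.3,fy=2.3,interpolation=cv2.INTER_CUBIC))
for n,uv,z in [("fanA",(317.5,137),20),("fanB",(255,189),20),("hs",(323,233),25),("adapter",(249,237),28),("ticket",(315.5,187),6),("bat",(251.5,142),10),
 ("p1",(138,173),12),("p2",(200,176),12),("p3",(193,246),12),("p4",(131,243),12),
 ("c1",(368,168),12),("c2",(431,163),12),("c3",(445,269),12),("c4",(383,276),12),("orange",(285,165),10),("ring",(285,211),10),("green",(337,285),25)]:
    print(n,np.round(back(uv,z,C),1))
E
```

```text
[-20.96560733 394.72789906] [282.22826247 426.17996453] [390.10104445  -3.07031882 979.34442979]
wristcam [ 73.51738064 574.2314914  373.99925892] [[ 2.38915816e-01  9.71040018e-01 -7.18508389e-04]
 [ 9.37365072e-01 -2.30437093e-01  2.61238334e-01]
 [ 2.53507305e-01 -6.30874743e-02 -9.65274063e-01]]
[52.24594725 76.85401787] [-27.99675343 303.9399517 ]
fanA [698.1 -83.   20. ]
fanB [563.8  72.6  20. ]
hs [455.4 -95.5  25. ]
adapter [443.8  84.5  28. ]
ticket [572.5 -78.9   6. ]
bat [687.3  84.4  10. ]
p1 [604.3 370.8  12. ]
p2 [597.6 212.9  12. ]
p3 [421.3 224.1  12. ]
p4 [427.2 378.6  12. ]
c1 [ 620.9 -210.4   12. ]
c2 [ 634.7 -368.4   12. ]
c3 [ 371.3 -392.2   12. ]
c4 [ 353.  -241.8   12. ]
orange [627.8  -1.6  10. ]
ring [510.5  -2.5  10. ]
green [ 331.  -128.4   25. ]
```

View pics/crop1.png

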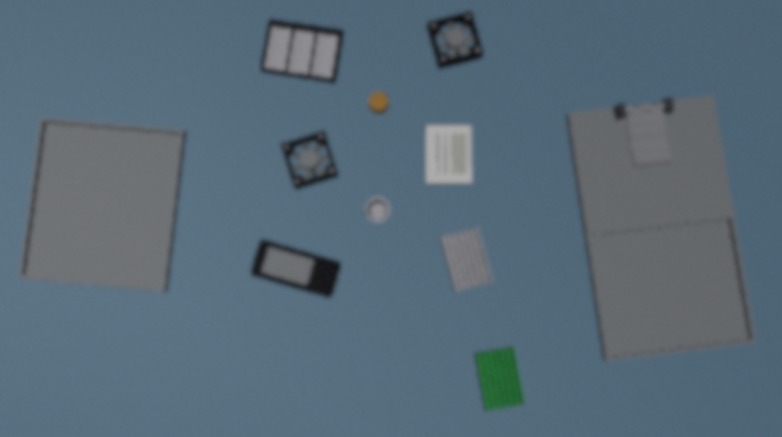

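```bash
cat >> h.py <<'E'
def now():
    s=r.state(); return np.array(s['ee_pos']),s['ee_rot'][2]
def plan(tgt,yaw=None,n=10,nturn=None,op=None,start=None):
    """even rows: turn spread over all rows, shifts in current tool axes; prints rounded rows, feeding rounding error forward"""
    p,y=start or now(); p=p.copy(); tgt=np.array(tgt,float)
    d=0 if yaw is None else np.degrees((yaw-y+np.pi/2)%np.pi-np.pi/2)
    p0,y0=p.copy(),y
    for i in range(1,n+1):
        g=p0+(tgt-p0)*i/n
        e=g-p; c,s=np.cos(y),np.sin(y)
        sh=np.round(np.array([c*e[0]+s*e[1], s*e[0]-c*e[1], -e[2]])/10,1 if i<n else 2)
        w=y0+np.radians(d)*i/n
        t=np.round(-np.degrees(w-y),1)
        print([op]+[float(v) for v in sh]+[float(t)])
        p+=10*np.array([c*sh[0]+s*sh[1], s*sh[0]-c*sh[1], -sh[2]]); y-=np.radians(t)
    print("end",np.round(p,1),round(y,3))
    return p,y
E
python3 - <<'E'
from h import *
plan([480,-20,240],np.pi,20,op=8.5)
E
```

```text
[8.5, -2.4, -2.4, -0.0, -0.7]
[8.5, -2.3, -2.4, -0.1, -0.7]
[8.5, -2.3, -2.5, -0.0, -0.7]
[8.5, -2.2, -2.5, -0.1, -0.7]
[8.5, -2.3, -2.5, -0.0, -0.7]
[8.5, -2.2, -2.5, -0.1, -0.7]
[8.5, -2.1, -2.6, -0.0, -0.6]
[8.5, -2.2, -2.5, -0.1, -0.7]
[8.5, -2.1, -2.7, -0.0, -0.7]
[8.5, -2.1, -2.6, -0.1, -0.7]
[8.5, -2.0, -2.7, -0.0, -0.7]
[8.5, -2.1, -2.6, -0.1, -0.7]
[8.5, -1.9, -2.8, -0.0, -0.7]
[8.5, -2.0, -2.7, -0.0, -0.7]
[8.5, -1.9, -2.7, -0.1, -0.7]
[8.5, -1.9, -2.8, -0.0, -0.7]
[8.5, -1.8, -2.8, -0.1, -0.7]
[8.5, -1.9, -2.9, -0.0, -0.7]
[8.5, -1.7, -2.8, -0.1, -0.7]
[8.5, -1.78, -2.88, -0.02, -0.7]
end [480. -20. 240.] 3.142
```

Call:
send_rows([
  [8.5,-2.4,-2.4,0,-0.7],
  [8.5,-2.3,-2.4,-0.1,-0.7],
  [8.5,-2.3,-2.5,0,-0.7],
  [8.5,-2.2,-2.5,-0.1,-0.7],
  [8.5,-2.3,-2.5,0,-0.7],
  [8.5,-2.2,-2.5,-0.1,-0.7],
  [8.5,-2.1,-2.6,0,-0.7],
  [8.5,-2.2,-2.5,-0.1,-0.7],
  [8.5,-2.1,-2.7,0,-0.7],
  [8.5,-2.1,-2.6,-0.1,-0.7],
])

```text
t: 1.1
ee_pos: [309.4, 267.9, 236.1]
ee_rot: [-3.141, -0.0, 3.023]
wrist_force: [0.2, -0.3, -0.3]
opening: 85.3
gripper_force: 0.0
```

Call:
send_rows([
  [8.5,-2.0,-2.7,0,-0.7],
  [8.5,-2.1,-2.6,-0.1,-0.7],
  [8.5,-1.9,-2.8,0,-0.7],
  [8.5,-2.0,-2.7,0,-0.7],
  [8.5,-1.9,-2.7,-0.1,-0.7],
  [8.5,-1.9,-2.8,0,-0.7],
  [8.5,-1.8,-2.8,-0.1,-0.7],
  [8.5,-1.9,-2.9,0,-0.7],
  [8.5,-3.5,-5,0,0],
  [8.5,0,0,0,0],
])

```text
t: 2.1
ee_pos: [476.3, -7.6, 238.4]
ee_rot: [-3.141, -0.001, 3.116]
wrist_force: [-1.0, 0.7, -0.9]
opening: 84.9
gripper_force: 0.0
```

```bash
python3 - <<'E'
from h import *
import pickle
s=r.state(); print(s['t'],s['ee_pos'],s['ee_rot'],s['joint_pos'],np.abs(s['dq']).max())
c=r.calibration("wrist"); im=r.grab_frame("wrist"); cv2.imwrite("pics/w1.png",im); pickle.dump(c,open("w1.pkl","wb"))
print(-cam("",c)[1].T@cam("",c)[2])
E
```

```text
2.1 [476.34121933  -7.55663792 238.42669759] [-3.14064120e+00 -1.12500406e-03  3.11605978e+00] [-1.77016265e-01 -5.88008549e-02  1.64151522e+00 -1.11039171e-03
  1.55984684e+00 -1.72226756e+00] 0.08179402225098584
[410.443336    -5.53568962 381.71525745]
```

View pics/w1.png

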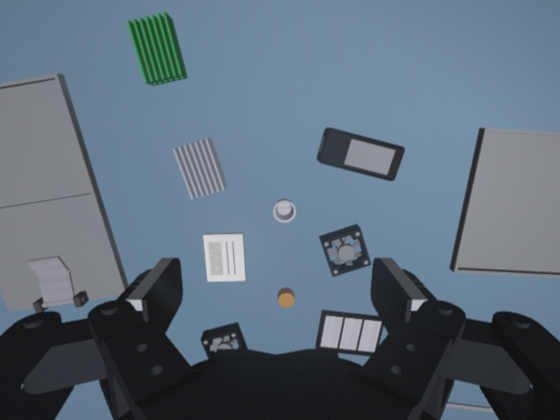

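```bash
python3 - <<'E'
import cv2
im=cv2.imread("pics/w1.png")
c=im[125:290,165:410]
cv2.imwrite("pics/crop2.png",cv2.resize(c,None,fx=3.2,fy=3.2,interpolation=cv2.INTER_CUBIC))
E
```

```text
(no output)
```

View pics/crop2.png

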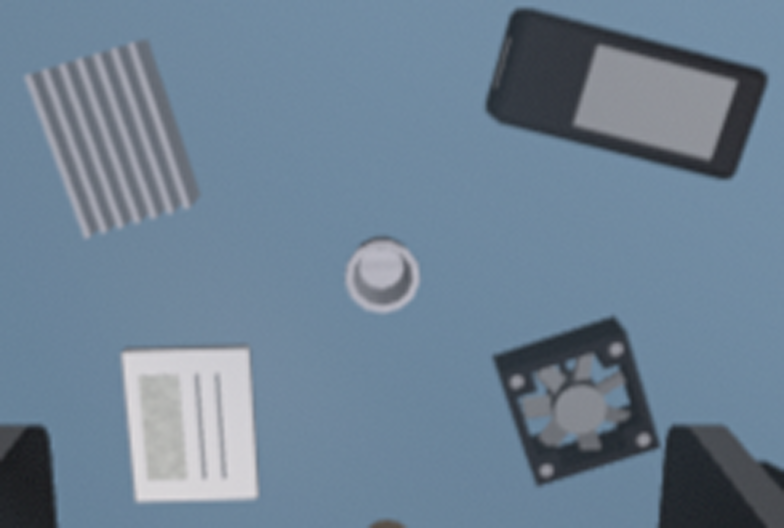

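```bash
python3 - <<'E'
from h import *
import pickle
C=cam("",pickle.load(open("w1.pkl","rb")))
D={"hs":([(25,77),(138,42),(191,206),(86,237)],25),"adapter":([(525,10),(766,75),(733,178),(490,110)],28),"label":([(596,45),(738,79),(712,160),(573,125)],28),
"ticket":([(122,350),(248,347),(258,497),(135,502)],6),"fanB":([(516,382),(616,349),(643,440),(546,470)],20)}
for n,(p,z) in D.items():
    q=np.array(p)/3.2+[165,125]-[0.35,0.35]
    P=np.array([back(u,z,C)[:2] for u in q]); e=np.roll(P,-1,0)-P
    print(n,np.round(P.mean(0),1),"len",np.round(np.hypot(*e.T),1),"ang",np.round(np.degrees(np.arctan2(e[:,1],e[:,0])),1),np.round(P,0).tolist())
for n,u,z in [("fanA hub",(224,348),20),("clip div",(91,194),12),("clip lcorner near",(62,76),12),("cornerfar",(125,292),12),("lipL",(41,305),16),("lipR",(73,300),16),("cliptipL",(28,261),22),("cliptipR",(67,257),22),("plain in1",(483,130),12),("plain in2",(456,271),12)]:
    print(n,np.round(back(u,z,C),1))
E
```

```text
hs [457.  -93.7] len [41.4 59.3 39.9 59.3] ang [ 105.1   13.9  -74.9 -164.6] [[434.0, -121.0], [423.0, -81.0], [480.0, -67.0], [491.0, -105.0]]
adapter [444.5  87. ] len [86.2 36.5 89.4 35.1] ang [  74.1  -13.9 -106.8  160.9] [[416.0, 51.0], [439.0, 134.0], [475.0, 125.0], [449.0, 39.0]]
label [447.7  96. ] len [50.6 28.6 50.8 27.8] ang [  75.6  -14.3 -105.3  165.4] [[428.0, 75.0], [440.0, 124.0], [468.0, 117.0], [455.0, 68.0]]
ticket [573.2 -76.2] len [49.3 64.5 50.2 65.5] ang [ 90.    0.6 -88.9 179.7] [[541.0, -101.0], [541.0, -52.0], [605.0, -51.0], [606.0, -101.0]]
fanB [564.8  75.7] len [39.4 39.3 38.9 38.8] ang [ 108.2   17.7  -72.5 -161.6] [[552.0, 51.0], [540.0, 88.0], [577.0, 100.0], [589.0, 63.0]]
fanA hub [697.3 -82.8  20. ]
clip div [ 485.1 -228.1   12. ]
clip lcorner near [ 354.3 -236.4   12. ]
cornerfar [ 615.4 -207.    12. ]
lipL [ 629.2 -316.6   16. ]
lipR [ 623.  -273.7   16. ]
cliptipL [ 564.8 -314.2   22. ]
cliptipR [ 560.7 -265.3   22. ]
plain in1 [422.6 227.3  12. ]
plain in2 [596.2 218.   12. ]
```

```bash
python3 - <<'E'
from h import *
s=plan([457,-94,60],3.396,10,op=6.5)
plan([457,-94,4],None,4,op=6.5,start=s)
E
```

```text
[6.5, 0.2, -0.9, 1.8, -1.6]
[6.5, 0.1, -0.9, 1.8, -1.6]
[6.5, 0.3, -0.8, 1.8, -1.6]
[6.5, 0.2, -0.9, 1.7, -1.6]
[6.5, 0.2, -0.9, 1.8, -1.6]
[6.5, 0.3, -0.8, 1.8, -1.6]
[6.5, 0.3, -0.9, 1.8, -1.6]
[6.5, 0.4, -0.8, 1.8, -1.6]
[6.5, 0.3, -0.9, 1.8, -1.6]
[6.5, 0.39, -0.78, 1.75, -1.6]
end [457. -94.  60.] 3.396
[6.5, 0.0, 0.0, 1.4, -0.0]
[6.5, 0.0, 0.0, 1.4, -0.0]
[6.5, 0.0, 0.0, 1.4, -0.0]
[6.5, 0.0, 0.0, 1.4, -0.0]
end [457. -94.   4.] 3.396
```

Call:
send_rows([
  [6.5,0.2,-0.9,1.8,-1.6],
  [6.5,0.1,-0.9,1.8,-1.6],
  [6.5,0.3,-0.8,1.8,-1.6],
  [6.5,0.2,-0.9,1.7,-1.6],
  [6.5,0.2,-0.9,1.8,-1.6],
  [6.5,0.3,-0.8,1.8,-1.6],
  [6.5,0.3,-0.9,1.8,-1.6],
  [6.5,0.4,-0.8,1.8,-1.6],
  [6.5,0.3,-0.9,1.8,-1.6],
  [6.5,0.4,-0.8,1.75,-1.6],
])

```text
t: 3.15
ee_pos: [456.2, -91.7, 60.2]
ee_rot: [3.141, -0.0, -2.882]
wrist_force: [-0.2, -0.1, -0.5]
opening: 64.9
gripper_force: 0.0
```

Call:
send_rows([
  [6.5,0,0,0,0],
  [6.5,0,0,1.4,0],
  [6.5,0,0,1.4,0],
  [6.5,0,0,1.4,0],
  [6.5,0,0,1.4,0],
  [6.5,0,0,0,0],
  [3.5,0,0,0,0],
  [3.5,0,0,0,0],
  [3.5,0,0,0,0],
  [3.5,0,0,0,0],
])

```text
t: 4.15
ee_pos: [457.4, -92.2, 6.3]
ee_rot: [-3.141, 0.002, -2.884]
wrist_force: [-1.9, 1.1, 9.3]
opening: 38.5
gripper_force: 61.4
```

```bash
python3 - <<'E'
from h import *
s=r.state();print(s['t'],s['ee_pos'],s['ee_rot'],s['opening'],s['gripper_force'])
# to view of clip tray: lift to 160
p=plan([457,-94,84],None,2,op=3.5)
p=plan([440,-240,154],np.radians(186.2),10,op=3.5,start=p)
E
```

```text
4.15 [457.38445821 -92.24569283   6.30479537] [-3.14067053e+00  1.65607353e-03 -2.88432664e+00] 38.516192851633605 61.43604934215546
[3.5, 0.0, -0.1, -3.9, -0.0]
[3.5, 0.08, -0.06, -3.87, -0.0]
end [457. -94.  84.] -2.884
[3.5, 0.5, -1.4, -0.7, 0.9]
[3.5, 0.6, -1.3, -0.7, 0.8]
[3.5, 0.4, -1.4, -0.7, 0.9]
[3.5, 0.5, -1.4, -0.7, 0.8]
[3.5, 0.5, -1.4, -0.7, 0.9]
[3.5, 0.4, -1.4, -0.7, 0.8]
[3.5, 0.4, -1.4, -0.7, 0.9]
[3.5, 0.4, -1.5, -0.7, 0.8]
[3.5, 0.4, -1.4, -0.7, 0.9]
[3.5, 0.32, -1.4, -0.7, 0.8]
end [ 440. -240.  154.] -3.033
```

Call:
send_rows([
  [3.5,0,0,-3.9,0],
  [3.5,0,0,-3.9,0],
  [3.5,0.5,-1.4,-0.7,0.9],
  [3.5,0.6,-1.3,-0.7,0.8],
  [3.5,0.4,-1.4,-0.7,0.9],
  [3.5,0.5,-1.4,-0.7,0.8],
  [3.5,0.5,-1.4,-0.7,0.9],
  [3.5,0.4,-1.4,-0.7,0.8],
  [3.5,0.4,-1.4,-0.7,0.9],
  [3.5,0.4,-1.5,-0.7,0.8],
])

```text
t: 5.15
ee_pos: [443.0, -210.7, 139.4]
ee_rot: [-3.142, -0.0, -3.004]
wrist_force: [0.5, 0.1, -1.5]
opening: 38.7
gripper_force: 61.4
```

Call:
send_rows([
  [3.5,0.4,-1.5,-1,0.8],
  [3.5,0.4,-2,-1,0.8],
  [3.5,0,-2,-1,0],
  [3.5,0,-2,-1,0],
  [3.5,0,0,-1,0],
  [3.5,0,0,-1,0],
  [3.5,0,0,0,0],
  [3.5,0,0,0,0],
  [3.5,0,0,0,0],
  [3.5,0,0,0,0],
])

```text
t: 6.15
ee_pos: [444.1, -284.7, 198.5]
ee_rot: [3.141, -0.0, -3.03]
wrist_force: [-0.4, -0.1, -1.4]
opening: 38.7
gripper_force: 61.3
```

```bash
python3 - <<'E'
from h import *
import pickle
s=r.state();print(s['t'],s['ee_pos'],s['ee_rot'],s['opening'],s['gripper_force'],s['wrist_force'])
c=r.calibration("wrist"); im=r.grab_frame("wrist"); cv2.imwrite("pics/w2.png",cv2.resize(im,None,fx=1.42,fy=1.42,interpolation=cv2.INTER_CUBIC)); pickle.dump(c,open("w2.pkl","wb"))
E
```

```text
6.15 [ 444.13620663 -284.66830945  198.46109496] [ 3.14121914e+00 -4.24991746e-04 -3.03042116e+00] 38.70332240441347 61.31352424621582 [-0.4263301  -0.05476982 -1.40912106]
```

View pics/w2.png

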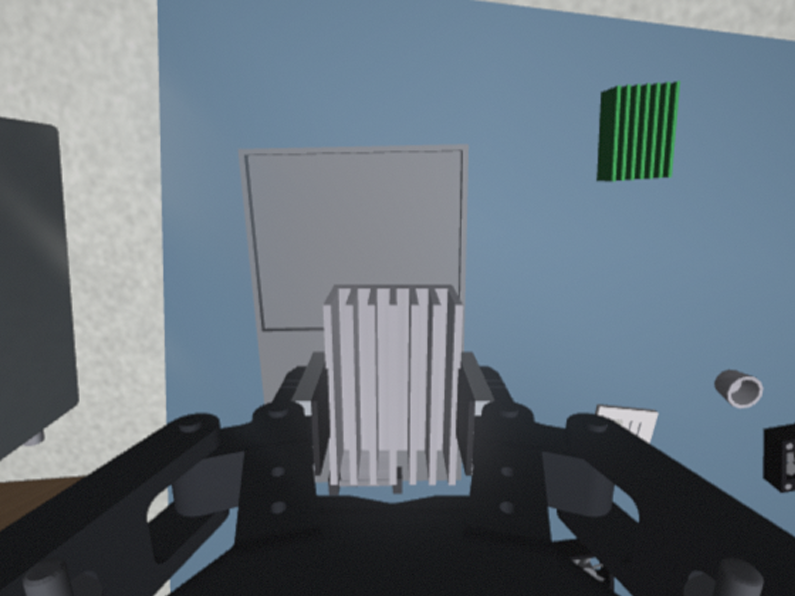

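```bash
python3 - <<'E'
from h import *
import pickle
from scipy.optimize import least_squares
C=cam("",pickle.load(open("w2.pkl","rb")))
L=[(-135,-80),(-135,80),(-1,-76),(-131,-76),(-131,76)]; U=[(240,151),(467,146),(262,330),(247,155),(462,151)]
# first 4: z=12
W=np.array([back(np.array(u)/1.42-.2,12,C)[:2] for u in U]); print(np.round(W,1).tolist())
W1=np.array([back(u,12,cam("top"))[:2] for u in [(368,168),(431,163),(445,269),(383,276)]]); L1=[(135,80),(135,-80),(-135,-80),(-135,80)]
def f(L,W):
    L=np.array(L,float)
    g=lambda q:(L@np.array([[np.cos(q[2]),np.sin(q[2])],[-np.sin(q[2]),np.cos(q[2])]])+q[:2]-W).ravel()
    s=least_squares(g,[495,-303,.1]); print(np.round(s.x,3),np.degrees(s.x[2]),np.round(s.fun,1)); return s.x
f(L,W); f(L1,W1); f(L[:4],W[:4])
W2=np.vstack([W,[[354.3,-236.4],[485.1,-228.1]]]); f(L+[(-135,80),(-1,80)],W2)
E
```

```text
[[373.5, -399.0], [352.6, -242.6], [503.5, -379.0], [375.6, -394.1], [356.2, -245.5]]
[ 4.96066e+02 -3.03401e+02  1.28000e-01] 7.313171125675468 [-1.1 -0.9 -0.6  1.4  1.2  0.1  0.2 -1.4  0.2  0.8]
[ 4.94960e+02 -3.03206e+02  1.04000e-01] 5.951913850954917 [ 0.1  0.7  2.8 -0.4 -2.4 -4.5 -0.6  4.2]
[ 4.96223e+02 -3.03380e+02  1.26000e-01] 7.198711038973648 [-1.1 -0.7 -0.3  1.7  1.2  0.1  0.2 -1.1]
[ 4.96424e+02 -3.04325e+02  1.17000e-01] 6.68612315118496 [-1.8 -0.5  0.5  2.   0.8 -0.9 -0.4 -1.   1.2  1.4 -1.3 -4.2  1.   3.1]
```

```bash
python3 - <<'E'
from h import *
p=plan([401.7,-315.1,40],np.radians(187),8,op=3.5)
p=plan([401.7,-315.1,11.5],None,3,op=3.5,start=p)
E
```

```text
[3.5, 0.6, -0.3, 2.0, -0.1]
[3.5, 0.5, -0.3, 2.0, -0.1]
[3.5, 0.6, -0.4, 1.9, -0.0]
[3.5, 0.6, -0.3, 2.0, -0.1]
[3.5, 0.6, -0.3, 2.0, -0.1]
[3.5, 0.5, -0.3, 2.0, -0.1]
[3.5, 0.6, -0.3, 2.0, -0.1]
[3.5, 0.57, -0.32, 1.95, -0.0]
end [ 401.7 -315.1   40. ] -3.02
[3.5, -0.0, -0.0, 1.0, -0.0]
[3.5, -0.0, -0.0, 0.9, -0.0]
[3.5, -0.0, -0.0, 0.95, -0.0]
end [ 401.7 -315.1   11.5] -3.02
```

Call:
send_rows([
  [3.5,0.6,-0.3,2.0,-0.1],
  [3.5,0.5,-0.3,2.0,-0.1],
  [3.5,0.6,-0.4,1.9,0],
  [3.5,0.6,-0.3,2.0,-0.1],
  [3.5,0.6,-0.3,2.0,-0.1],
  [3.5,0.5,-0.3,2.0,-0.1],
  [3.5,0.6,-0.3,2.0,-0.1],
  [3.5,0.6,-0.3,1.95,0],
  [3.5,0,0,0,0],
  [3.5,0,0,0,0],
])

```text
t: 7.2
ee_pos: [401.5, -315.2, 40.7]
ee_rot: [3.141, -0.0, -3.021]
wrist_force: [-1.0, 0.5, -0.8]
opening: 38.7
gripper_force: 61.2
```

Call:
send_rows([
  [3.5,0,0,1,0],
  [3.5,0,0,1,0],
  [3.5,0,0,0.8,0],
  [3.5,0,0,0,0],
  [3.5,0,0,0,0],
  [3.5,0,0,0.1,0],
  [3.5,0,0,0,0],
  [3.5,0,0,0,0],
  [3.5,0,0,0,0],
  [3.5,0,0,0,0],
])

```text
t: 8.2
ee_pos: [401.4, -315.3, 11.4]
ee_rot: [-3.141, 0.0, -3.02]
wrist_force: [0.1, -0.2, -1.0]
opening: 38.6
gripper_force: 61.4
```

Call:
send_rows([
  [3.5,0,0,0.1,0],
  [3.5,0,0,0,0],
  [5.5,0,0,0,0],
  [5.5,0,0,0,0],
  [5.5,0,0,0,0],
  [5.5,0,0,0,0],
  [5.5,0,0,-2,0],
  [5.5,0,0,-3,0],
  [5.5,0,0,-3,0],
  [5.5,0,0,-3,0],
])

```text
t: 9.2
ee_pos: [401.3, -315.1, 121.5]
ee_rot: [-3.142, -0.0, -3.02]
wrist_force: [0.7, 0.4, -0.7]
opening: 55.2
gripper_force: 0.0
```

```bash
python3 - <<'E'
from h import *
s=r.state();print(s['t'],s['ee_pos'],s['opening'])
# view pose for fan A: measured again near (640,-90,190), on the way
p=plan([610,-150,190],np.radians(187),10,op=8)
E
```

```text
9.2 [ 401.28203153 -315.09670566  121.53796612] 55.24081488002144
[8, -2.3, 1.4, -0.7, -0.0]
[8, -2.2, 1.4, -0.7, -0.0]
[8, -2.3, 1.4, -0.7, -0.0]
[8, -2.3, 1.3, -0.6, -0.0]
[8, -2.3, 1.4, -0.7, -0.0]
[8, -2.2, 1.4, -0.7, -0.0]
[8, -2.3, 1.4, -0.7, -0.0]
[8, -2.3, 1.4, -0.7, -0.0]
[8, -2.2, 1.4, -0.7, -0.0]
[8, -2.32, 1.36, -0.65, -0.1]
end [ 610. -150.  190.] -3.019
```

Call:
send_rows([
  [8,-2.3,1.4,-0.7,0],
  [8,-2.2,1.4,-0.7,0],
  [8,-2.3,1.4,-0.7,0],
  [8,-2.3,1.3,-0.6,0],
  [8,-2.3,1.4,-0.7,0],
  [8,-2.2,1.4,-0.7,0],
  [8,-2.3,1.4,-0.7,0],
  [8,-2.3,1.4,-0.7,0],
  [8,-2.2,1.4,-0.7,0],
  [8,-2.3,1.4,-0.7,0],
])

```text
t: 10.2
ee_pos: [610.7, -149.0, 189.5]
ee_rot: [-3.142, -0.0, -3.02]
wrist_force: [-1.1, -1.0, 0.4]
opening: 80.1
gripper_force: 0.0
```

```bash
python3 - <<'E'
from h import *
import pickle
s=r.state();print(s['t'],s['ee_pos'],s['opening'],np.abs(s['dq']).max())
c=r.calibration("wrist"); im=r.grab_frame("wrist"); cv2.imwrite("pics/w3.png",cv2.resize(im,None,fx=1.42,fy=1.42,interpolation=cv2.INTER_CUBIC)); pickle.dump(c,open("w3.pkl","wb"))
E
```

```text
10.2 [ 610.68587419 -148.96025954  189.54939798] 80.09216855628024 0.5238159819514636
```

View pics/w3.png

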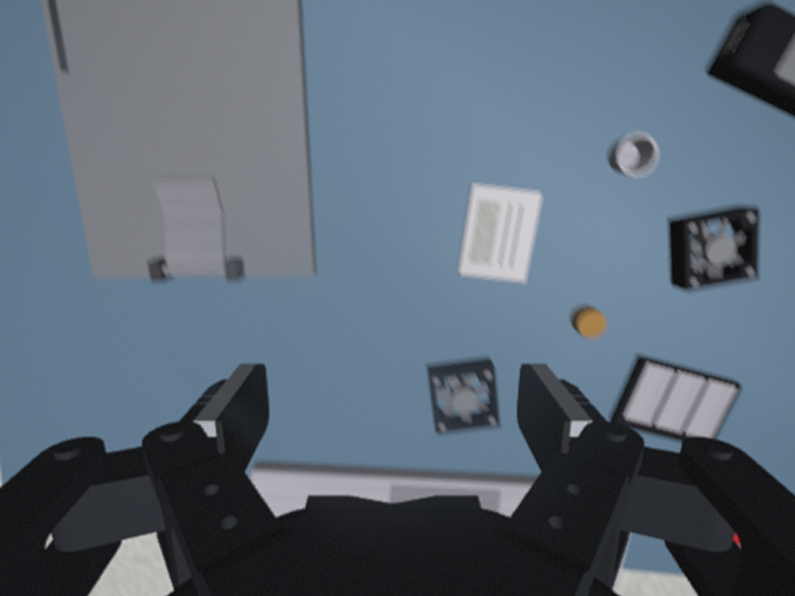

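```bash
python3 - <<'E'
from h import *
import pickle
C=cam("",pickle.load(open("w3.pkl","rb")))
B=lambda u,z:back(np.array(u)/1.42-.2,z,C)[:2]
P=np.array([B(u,20) for u in [(437,372),(488,366),(494,421),(440,427)]]);e=np.roll(P,-1,0)-P
print("fan",P.mean(0),np.hypot(*e.T),np.degrees(np.arctan2(e[:,1],e[:,0])),B((464,400),20))
for n,u,z in [("c-",(94,277),12),("c+",(315,275),12),("edge+",(302,0),12),("noseL",(155,176),22),("noseR",(213,176),22),("lipL",(164,210),13),("lipR",(221,212),13),("postL",(158,260),28),("postR",(234,260),28)]:
    w=B(u,z); d=w-[496,-303.5]; a=.122; print(n,np.round(w,1),"local",np.round([np.cos(a)*d[0]+np.sin(a)*d[1],-np.sin(a)*d[0]+np.cos(a)*d[1]],1))
T=np.array([B(u,6) for u in [(471,183),(542,190),(525,283),(458,274)]]);e=np.roll(T,-1,0)-T
print("ticket",T.mean(0),np.hypot(*e.T),np.degrees(np.arctan2(e[:,1],e[:,0])))
p=plan([698,-83,60],np.radians(195.5),8,op=8)
E
```

```text
fan [699.92035073 -82.22702956] [38.37312463 46.61720365 42.05774156 46.54365042] [ 104.26294742   15.86235533  -75.89569553 -168.672217  ] [702.49484459 -82.3751654 ]
c- [ 641.7 -363.6] local [137.3 -77.4]
c+ [ 620.7 -204.2] local [135.9  83.4]
edge+ [ 446.5 -225.8] local [-39.7  83.2]
noseL [ 564.2 -313.5] local [ 66.4 -18.2]
noseR [ 559.5 -275.2] local [66.4 20.4]
lipL [ 587.  -312.1] local [ 89.3 -19.6]
lipR [ 583.6 -272.7] local [90.7 20. ]
postL [ 619.5 -309.3] local [121.9 -20.7]
postR [ 613.2 -257.7] local [121.9  31.2]
ticket [575.58437911 -75.57636612] [50.48148681 67.62500776 50.55295111 65.56103024] [  91.54662495    1.19067217  -90.79356641 -178.84614338]
[8, -1.1, 0.7, 1.6, -1.1]
[8, -1.2, 0.6, 1.7, -1.0]
[8, -1.2, 0.6, 1.6, -1.1]
[8, -1.2, 0.6, 1.6, -1.0]
[8, -1.2, 0.6, 1.7, -1.1]
[8, -1.2, 0.5, 1.6, -1.1]
[8, -1.2, 0.6, 1.6, -1.0]
[8, -1.21, 0.48, 1.65, -1.1]
end [698. -83.  60.] -2.871
```

Call:
send_rows([
  [7.5,-1.1,0.7,1.6,-1.1],
  [7.5,-1.2,0.6,1.7,-1.0],
  [7.5,-1.2,0.6,1.6,-1.1],
  [7.5,-1.2,0.6,1.6,-1.0],
  [7.5,-1.2,0.6,1.7,-1.1],
  [7.5,-1.2,0.5,1.6,-1.1],
  [7.5,-1.2,0.6,1.6,-1.0],
  [7.5,-1.2,0.5,1.65,-1.1],
  [7.5,0,0,0,0],
  [7.5,0,0,0,0],
])

```text
t: 11.25
ee_pos: [694.6, -85.8, 58.3]
ee_rot: [3.141, -0.001, -2.872]
wrist_force: [-0.5, -0.0, 1.5]
opening: 75.1
gripper_force: 0.0
```

Call:
send_rows([
  [7.5,0,0,1.4,0],
  [7.5,0,0,1.4,0],
  [7.5,0,0,1.4,0],
  [7.5,0,0,1.2,0],
  [7.5,0,0,0,0],
  [4.5,0,0,0,0],
  [4.5,0,0,0,0],
  [4.5,0,0,0,0],
  [4.5,0,0,0,0],
  [4.5,0,0,0,0],
])

```text
t: 12.25
ee_pos: [695.2, -86.1, 5.8]
ee_rot: [-3.141, 0.001, -2.872]
wrist_force: [-0.5, 0.4, 5.9]
opening: 48.3
gripper_force: 62.8
```

```bash
python3 - <<'E'
from h import *
s=r.state();print(s['t'],s['ee_pos'],s['ee_rot'],s['opening'],s['gripper_force'],s['wrist_force'])
c,sn=np.cos(.122),np.sin(.122); t=np.array([496-32*c,-303.2-32*sn]);print(t)
p0,y=now()
p=plan([p0[0],p0[1],p0[2]+90],None,3,op=4.5,start=(p0,y))
p=plan([*t,p0[2]+60],np.radians(187),14,op=4.5,start=p)
E
```

```text
12.25 [695.21092181 -86.13062447   5.84006889] [-3.14070119e+00  1.35503189e-03 -2.87197707e+00] 48.26974045684161 62.77848958969116 [-0.53467341  0.43929972  5.92708628]
[ 464.23784877 -307.09432268]
[4.5, -0.0, 0.0, -3.0, -0.0]
[4.5, -0.0, 0.0, -3.0, -0.0]
[4.5, -0.0, 0.0, -3.0, -0.0]
end [695.2 -86.1  95.8] -2.872
[4.5, 2.0, -1.1, 0.2, 0.6]
[4.5, 2.0, -1.1, 0.2, 0.6]
[4.5, 2.0, -1.1, 0.2, 0.6]
[4.5, 2.0, -1.2, 0.3, 0.6]
[4.5, 1.9, -1.1, 0.2, 0.6]
[4.5, 2.0, -1.2, 0.2, 0.6]
[4.5, 1.9, -1.2, 0.2, 0.6]
[4.5, 2.0, -1.2, 0.2, 0.6]
[4.5, 1.9, -1.3, 0.2, 0.6]
[4.5, 1.9, -1.2, 0.2, 0.6]
[4.5, 1.9, -1.3, 0.3, 0.6]
[4.5, 1.8, -1.3, 0.2, 0.6]
[4.5, 1.9, -1.4, 0.2, 0.6]
[4.5, 1.83, -1.31, 0.2, 0.6]
end [ 464.2 -307.1   65.8] -3.019
```

Call:
send_rows([
  [4.5,0,0,-3.0,0],
  [4.5,0,0,-3.0,0],
  [4.5,0,0,-3.0,0],
  [4.5,2.0,-1.1,0.2,0.6],
  [4.5,2.0,-1.1,0.2,0.6],
  [4.5,2.0,-1.1,0.2,0.6],
  [4.5,2.0,-1.2,0.3,0.6],
  [4.5,1.9,-1.1,0.2,0.6],
  [4.5,2.0,-1.2,0.2,0.6],
  [4.5,1.9,-1.2,0.2,0.6],
])

```text
t: 13.25
ee_pos: [578.7, -196.9, 80.0]
ee_rot: [-3.141, 0.0, -2.946]
wrist_force: [-0.1, -0.8, -0.3]
opening: 48.2
gripper_force: 62.1
```

Call:
send_rows([
  [4.5,2.0,-1.2,0.2,0.6],
  [4.5,1.9,-1.3,0.2,0.6],
  [4.5,1.9,-1.2,0.2,0.6],
  [4.5,1.9,-1.3,0.3,0.6],
  [4.5,1.8,-1.3,0.2,0.6],
  [4.5,1.9,-1.4,0.2,0.6],
  [4.5,1.9,-1.3,0.2,0.6],
  [4.5,0,0,0,0],
  [4.5,0,0,0,0],
  [4.5,0,0,0,0],
])

```text
t: 14.25
ee_pos: [463.5, -306.6, 65.1]
ee_rot: [-3.141, 0.0, -3.018]
wrist_force: [-0.0, 1.1, -1.0]
opening: 48.6
gripper_force: 62.1
```

```bash
python3 - <<'E'
from h import *
s=r.state();print(s['t'],s['ee_pos'],s['ee_rot'][2],s['opening'],np.abs(s['dq']).max())
p=plan([462.3,-307.3,25],np.radians(187),3,op=4.5)
p=plan([462.3,-307.3,10.5],np.radians(187),2,op=4.5,start=p)
E
```

```text
14.25 [ 463.47004725 -306.62902031   65.07280249] -3.018150620016133 48.63426300657683 0.006268433292568246
[4.5, 0.0, -0.0, 1.3, 0.0]
[4.5, 0.1, -0.0, 1.4, 0.0]
[4.5, 0.02, -0.05, 1.31, 0.1]
end [ 462.3 -307.3   25. ] -3.02
[4.5, 0.0, -0.0, 0.7, -0.0]
[4.5, 0.0, -0.0, 0.75, -0.0]
end [ 462.3 -307.3   10.5] -3.02
```

Call:
send_rows([
  [4.5,0.1,-0.1,1.5,0],
  [4.5,0,0,1.5,0],
  [4.5,0,0,1.5,0],
  [4.5,0,0,0.9,0],
  [4.5,0,0,0.1,0],
  [4.5,0,0,0,0],
  [4.5,0,0,0,0],
  [6.2,0,0,0,0],
  [6.2,0,0,0,0],
  [6.2,0,0,0,0],
])

```text
t: 15.25
ee_pos: [462.1, -308.2, 10.1]
ee_rot: [-3.141, 0.0, -3.019]
wrist_force: [0.2, 0.1, -0.5]
opening: 61.9
gripper_force: 0.0
```

Call:
send_rows([
  [6.2,0,0,0,0],
  [6.2,0,0,-2,0],
  [6.2,0,0,-3,0],
  [6.2,0,0,-3,0],
  [6.2,1,0,-3,0],
  [6.2,2,0,-3,0],
  [6.2,2,0,0,0],
  [6.2,0,0,0,0],
  [6.2,0,0,0,0],
  [6.2,0,0,0,0],
])

```text
t: 16.25
ee_pos: [412.8, -314.1, 149.5]
ee_rot: [3.141, -0.0, -3.019]
wrist_force: [-0.5, 0.8, -0.4]
opening: 61.8
gripper_force: 0.0
```

```bash
python3 - <<'E'
from h import *
import pickle
s=r.state();print(s['t'],s['ee_pos'],s['opening'],np.abs(s['dq']).max())
c=r.calibration("wrist"); im=r.grab_frame("wrist"); cv2.imwrite("pics/w4.png",im); pickle.dump(c,open("w4.pkl","wb"))
E
```

```text
16.25 [ 412.80577146 -314.08318898  149.49301377] 61.82717212920289 0.005461686865500014
```

View pics/w4.png

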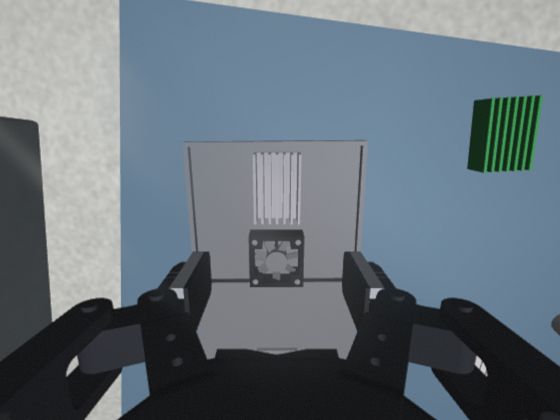

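```bash
python3 - <<'E'
from h import *
import pickle
C=cam("",pickle.load(open("w4.pkl","rb")))
a=.122
def loc(u,z):
    d=back(u,z,C)[:2]-[496,-303.3]; return np.round([np.cos(a)*d[0]+np.sin(a)*d[1],-np.sin(a)*d[0]+np.cos(a)*d[1]],1)
for n,u,z in [("fan holes",(254,241),24),("",(300,241),24),("",(300,282),24),("",(254,282),24),("hsTL",(253,152),29),("hsTR",(301,152),29),("hsBL",(253,223),29),("div",(195,281),12),("c",(184,141),12),("c",(367,140),12)]: print(n,loc(u,z))
# go to ticket: grasp at 12 mm behind centre (x less), lead edge is world +x
p=plan([562,-76,70],np.radians(180.8),12,op=7.5)
E
```

```text
fan holes [-48.1 -20.2]
 [-48.2  21.2]
 [-7.4 22.1]
 [ -7.4 -20.9]
hsTL [-127.6  -19.4]
hsTR [-127.7   20. ]
hsBL [-66.7 -20.4]
div [ -2.  -79.3]
c [-135.5  -80.1]
c [-136.6   78.1]
[7.5, -1.5, 1.8, 0.7, 0.5]
[7.5, -1.4, 1.8, 0.6, 0.5]
[7.5, -1.5, 1.9, 0.7, 0.6]
[7.5, -1.4, 1.8, 0.6, 0.5]
[7.5, -1.4, 1.9, 0.7, 0.5]
[7.5, -1.4, 1.9, 0.7, 0.5]
[7.5, -1.4, 1.9, 0.6, 0.6]
[7.5, -1.3, 1.9, 0.7, 0.5]
[7.5, -1.4, 1.9, 0.7, 0.5]
[7.5, -1.3, 1.9, 0.6, 0.5]
[7.5, -1.3, 2.0, 0.7, 0.5]
[7.5, -1.31, 1.94, 0.64, 0.6]
end [562. -76.  70.] -3.128
```

```bash
python3 - <<'E'
import cv2
im=cv2.imread("pics/w4.png")
cv2.imwrite("pics/crop4.png",cv2.resize(im[215:300,225:330],None,fx=7,fy=7,interpolation=cv2.INTER_CUBIC))
E
```

```text
(no output)
```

View pics/crop4.png

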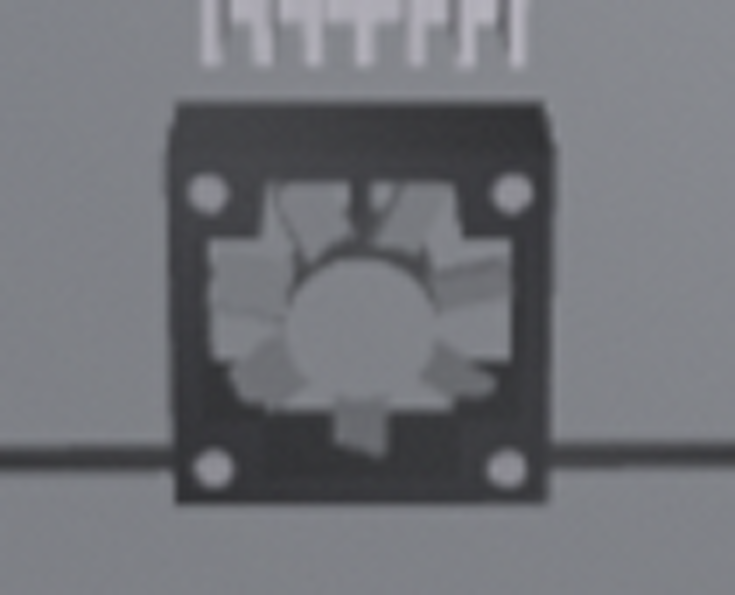

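Call:
send_rows([
  [7.5,-1.5,1.8,0,0.5],
  [7.5,-1.4,1.8,0,0.5],
  [7.5,-1.5,1.9,0.7,0.6],
  [7.5,-1.4,1.8,0.6,0.5],
  [7.5,-1.4,1.9,0.7,0.5],
  [7.5,-1.4,1.9,0.7,0.5],
  [7.5,-1.4,1.9,0.6,0.6],
  [7.5,-1.3,1.9,0.7,0.5],
  [7.5,-1.4,1.9,0.7,0.5],
  [7.5,-1.3,1.9,0.6,0.5],
])

```text
t: 17.3
ee_pos: [537.4, -115.0, 95.9]
ee_rot: [3.141, -0.001, -3.109]
wrist_force: [0.0, 0.9, 0.1]
opening: 74.9
gripper_force: 0.0
```

Call:
send_rows([
  [6.8,-1.3,2.0,0.7,0.5],
  [6.8,-1.3,1.9,0.7,0.6],
  [6.8,0,0,1,0],
  [6.8,0,0,1,0],
  [6.8,0,0,1,0],
  [6.8,0,0,1,0],
  [6.8,0,0,0,0],
  [6.8,0,0,0,0],
  [6.8,0,0,0,0],
  [6.8,0,0,0,0],
])

```text
t: 18.3
ee_pos: [561.9, -76.8, 43.3]
ee_rot: [-3.141, 0.001, -3.129]
wrist_force: [0.4, 0.3, 0.5]
opening: 68.3
gripper_force: 0.0
```

```bash
python3 - <<'E'
from h import *
import pickle
s=r.state();print(s['t'],s['ee_pos'],s['ee_rot'][2],s['opening'],s['wrist_force'],np.abs(s['dq']).max())
plan([562,-76,3],np.radians(180.8),4,op=6)
c=r.calibration("wrist"); im=r.grab_frame("wrist"); cv2.imwrite("pics/w5.png",im); pickle.dump(c,open("w5.pkl","wb"))
E
```

```text
18.3 [561.85395553 -76.77576803  43.32446304] -3.1286710441231125 68.27824405242018 [0.40576417 0.33531029 0.50553261] 0.0032918859516434507
[6, -0.0, 0.0, 1.0, -0.0]
[6, -0.0, 0.0, 1.0, -0.0]
[6, -0.0, 0.1, 1.0, -0.0]
[6, -0.02, -0.02, 1.03, -0.1]
end [562. -76.   3.] -3.127
```

View pics/w5.png

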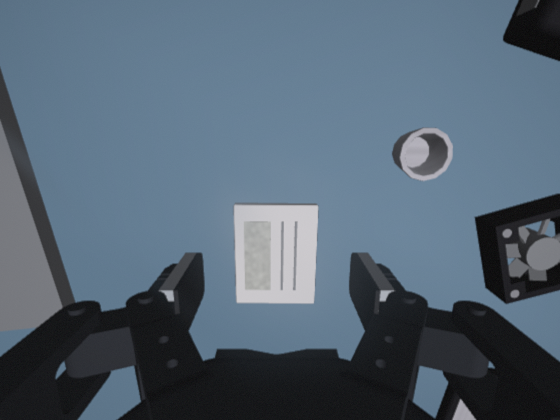

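Call:
send_rows([
  [6.2,0,0,1,0],
  [6.2,0,0,1,0],
  [6.2,0,0,1,0],
  [6.2,0,0,0.8,0],
  [6.2,0,0,0.2,0],
  [6.2,0,0,0.1,0],
  [6.2,0,0,0,0],
  [6.2,0,0,0,0],
  [6.2,0,0,0,0],
  [6.2,0,0,0,0],
])

```text
t: 19.35
ee_pos: [561.8, -76.7, 2.1]
ee_rot: [-3.141, 0.0, -3.129]
wrist_force: [0.7, 0.7, 0.3]
opening: 61.9
gripper_force: 0.0
```

```bash
python3 - <<'E'
from h import *
import pickle
C=cam("",pickle.load(open("w5.pkl","rb")))
P=np.array([back(u,6,C)[:2] for u in [(235,205.5),(317,205.5),(315,303),(236,303)]]);print(P.mean(0),P)
print(r.state()['ee_pos'],r.state()['wrist_force'])
E
```

```text
[574.25798193 -76.67023093] [[ 542.38233296 -100.98378475]
 [ 541.73685501  -52.88565311]
 [ 606.11758185  -51.13721533]
 [ 606.79515789 -101.67427052]]
[561.75813624 -76.6569417    2.07652308] [0.68192678 0.69659846 0.28767589]
```

Call:
send_rows([
  [6.2,0,0,0.2,0],
  [6.2,0,0,0.15,0],
  [6.2,0,0,0,0],
  [6.2,0,0,0,0],
  [4.5,0,0,0,0],
  [4.5,0,0,0,0],
  [4.5,0,0,0,0],
  [4.5,0,0,0,0],
  [4.5,0,0,0,0],
  [4.5,0,0,0,0],
])

```text
t: 20.35
ee_pos: [561.7, -76.6, -1.2]
ee_rot: [-3.141, 0.0, -3.129]
wrist_force: [-2.6, 1.0, 7.4]
opening: 47.9
gripper_force: 61.0
```

```bash
python3 - <<'E'
from h import *
p0,y=now()
p=plan([p0[0],p0[1],60],None,3,op=4.5)
p=plan([513.4,-300.9,50],np.radians(187),10,op=4.5,start=p)
E
```

```text
[4.5, -0.0, 0.0, -2.0, -0.0]
[4.5, -0.0, 0.0, -2.1, -0.0]
[4.5, -0.0, 0.0, -2.02, -0.0]
end [561.7 -76.6  60. ] -3.129
[4.5, 0.5, -2.2, 0.1, -0.6]
[4.5, 0.5, -2.3, 0.1, -0.7]
[4.5, 0.6, -2.2, 0.1, -0.6]
[4.5, 0.6, -2.2, 0.1, -0.6]
[4.5, 0.6, -2.2, 0.1, -0.6]
[4.5, 0.6, -2.2, 0.1, -0.7]
[4.5, 0.7, -2.2, 0.1, -0.6]
[4.5, 0.7, -2.2, 0.1, -0.6]
[4.5, 0.7, -2.2, 0.1, -0.6]
[4.5, 0.72, -2.17, 0.1, -0.7]
end [ 513.4 -300.9   50. ] -3.019
```

Call:
send_rows([
  [4.5,0,0,-2.0,0],
  [4.5,0,0,-2.1,0],
  [4.5,0,0,-2.0,0],
  [4.5,0.5,-2.2,0.1,-0.6],
  [4.5,0.5,-2.3,0.1,-0.7],
  [4.5,0.6,-2.2,0.1,-0.6],
  [4.5,0.6,-2.2,0.1,-0.6],
  [4.5,0.6,-2.2,0.1,-0.6],
  [4.5,0.6,-2.2,0.1,-0.7],
  [4.5,0.7,-2.2,0.1,-0.6],
])

```text
t: 21.35
ee_pos: [527.5, -234.3, 52.4]
ee_rot: [-3.141, 0.0, -3.051]
wrist_force: [-0.5, -0.3, -0.7]
opening: 47.3
gripper_force: 62.1
```

Call:
send_rows([
  [4.5,0.7,-2.2,0.1,-0.6],
  [4.5,0.7,-2.2,0.1,-0.6],
  [4.5,0.7,-2.2,0.1,-0.7],
  [4.5,0,0,0,0],
  [4.5,0,0,0,0],
  [4.5,0,0,0,0],
  [4.5,0,0,0,0],
  [4.5,0,0,0,0],
  [4.5,0,0,0,0],
  [4.5,0,0,0,0],
])

```text
t: 22.35
ee_pos: [513.6, -300.9, 49.3]
ee_rot: [-3.142, -0.0, -3.018]
wrist_force: [0.5, -0.1, -0.2]
opening: 47.2
gripper_force: 62.0
```

```bash
python3 - <<'E'
from h import *
import pickle
s=r.state();print(s['t'],s['ee_pos'],s['ee_rot'],s['opening'],s['wrist_force'])
plan([513.4,-300.9,13],np.radians(187),4,op=4.5)
c=r.calibration("wrist"); im=r.grab_frame("wrist"); cv2.imwrite("pics/w6.png",cv2.resize(im,None,fx=1.42,fy=1.42)); pickle.dump(c,open("w6.pkl","wb"))
E
```

```text
22.35 [ 513.56775062 -300.91658033   49.34909299] [-3.14151615e+00 -3.11067324e-05 -3.01833987e+00] 47.15607843522223 [ 0.4524542  -0.06209884 -0.1547093 ]
[4.5, 0.0, 0.0, 0.9, 0.0]
[4.5, 0.0, 0.0, 0.9, 0.0]
[4.5, 0.0, 0.0, 0.9, 0.0]
[4.5, 0.02, 0.0, 0.93, 0.1]
end [ 513.4 -300.9   13. ] -3.02
```

View pics/w6.png

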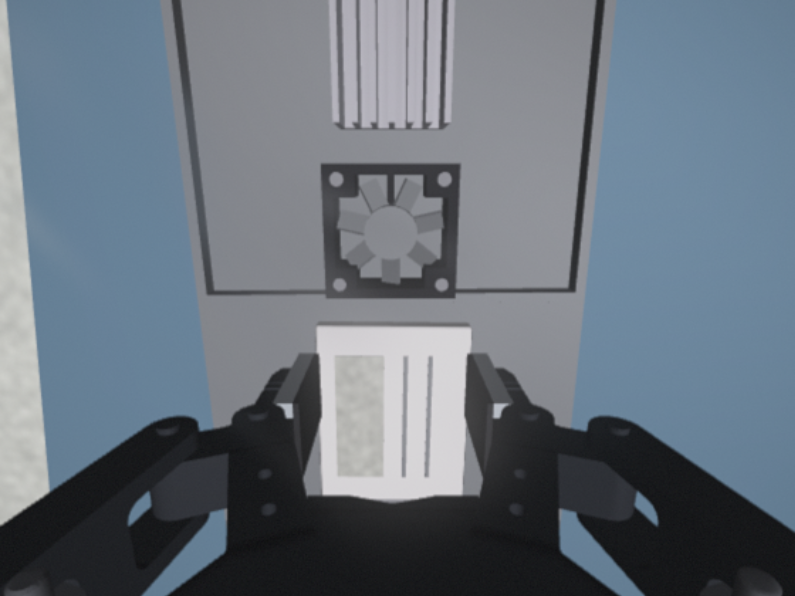

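```bash
python3 - <<'E'
from h import *
import pickle
C=cam("",pickle.load(open("w6.pkl","rb")))
a=.122
def loc(u,z):
    d=back(np.array(u)/1.42-.2,z,C)[:2]-[496,-303]; return np.round([np.cos(a)*d[0]+np.sin(a)*d[1],-np.sin(a)*d[0]+np.cos(a)*d[1]],1)
for n,u,z in [("fan edge",(391,298),24),("fan far",(391,164),24),("fan L",(327,298),24),("fan R",(456,298),24),("ticket rear top",(393,326.5),56.5),("tick rear L",(317,326.5),56.5),("R",(470,326),56.5),("tick front",(393,501),56.5),("div",(209,292.5),12),("div",(575,290.5),12)]: print(n,loc(u,z))
E
```

```text
fan edge [-2.8 -0.5]
fan far [-52.5  -0.5]
fan L [ -2.8 -25.3]
fan R [-2.8 24.7]
ticket rear top [-2.2  0.3]
tick rear L [ -2.2 -23.9]
R [-2.4 24.7]
tick front [63.3  0.4]
div [ -1.8 -75.7]
div [-2.9 75.5]
```

Call:
send_rows([
  [4.5,-0.1,0,0,0],
  [4.5,0,0,1,0],
  [4.5,0,0,1,0],
  [4.5,0,0,0.4,0],
  [4.5,0,0,0.4,0],
  [4.5,0,0,0.4,0],
  [4.5,0,0,0.2,0],
  [4.5,0,0,0.2,0],
  [4.5,0,0,0,0],
  [4.5,0,0,0,0],
])

```text
t: 23.4
ee_pos: [514.6, -301.1, 13.5]
ee_rot: [-3.141, 0.0, -3.019]
wrist_force: [-0.0, 0.4, 0.2]
opening: 47.4
gripper_force: 62.0
```

Call:
send_rows([
  [4.5,0,0,0.2,0],
  [4.5,-0.3,0,0,0],
  [4.5,-0.3,0,0,0],
  [4.5,-0.3,0,0,0],
  [4.5,-0.3,0,0,0],
  [4.5,-0.3,0,0,0],
  [4.5,-0.3,0,0,0],
  [4.5,0,0,0,0],
  [4.5,0,0,0,0],
  [4.5,0,0,0,0],
])

```text
t: 24.4
ee_pos: [532.4, -298.8, 11.4]
ee_rot: [-3.142, 0.0, -3.019]
wrist_force: [0.2, 0.6, -1.8]
opening: 47.5
gripper_force: 61.9
```

Call:
send_rows([
  [4.5,-0.3,0,0,0],
  [4.5,-0.3,0,0,0],
  [4.5,-0.3,0,0,0],
  [4.5,-0.3,0,0,0],
  [4.5,-0.3,0,0,0],
  [4.5,-0.3,0,0,0],
  [4.5,-0.3,0,0,0],
  [4.5,0,0,0,0],
  [4.5,0,0,0,0],
  [4.5,0,0,0,0],
])

```text
t: 25.4
ee_pos: [553.3, -296.2, 11.4]
ee_rot: [-3.141, 0.0, -3.019]
wrist_force: [1.5, -0.9, -2.9]
opening: 47.5
gripper_force: 61.9
```

Call:
send_rows([
  [4.5,-0.3,0,0,0],
  [4.5,-0.3,0,0,0],
  [4.5,-0.3,0,0,0],
  [4.5,0,0,0.05,0],
  [4.5,0,0,0,0],
  [4.5,0,0,0,0],
  [6.2,0,0,0,0],
  [6.2,0,0,0,0],
  [6.2,0,0,0,0],
  [6.2,0,0,0,0],
])

```text
t: 26.4
ee_pos: [562.1, -295.2, 10.9]
ee_rot: [-3.141, -0.0, -3.019]
wrist_force: [0.1, 0.3, -0.2]
opening: 62.1
gripper_force: 0.0
```

Call:
send_rows([
  [6.2,0,0,0,0],
  [6.2,0,0,-1,0],
  [6.2,0,0,-2,0],
  [6.2,0,0,-3,0],
  [6.2,0,0,-3,0],
  [6.2,2,0,-3,0],
  [6.2,3,0,-3,0],
  [6.2,3,0,0,0],
  [6.2,0,0,0,0],
  [6.2,0,0,0,0],
])

```text
t: 27.4
ee_pos: [482.6, -305.1, 161.8]
ee_rot: [-3.141, 0.001, -3.019]
wrist_force: [1.0, 1.1, -0.4]
opening: 62.1
gripper_force: 0.0
```

```bash
python3 - <<'E'
from h import *
import pickle
s=r.state();print(s['t'],s['ee_pos'],s['opening'],np.abs(s['dq']).max())
c=r.calibration("wrist"); im=r.grab_frame("wrist"); cv2.imwrite("pics/w7.png",cv2.resize(im,None,fx=1.42,fy=1.42)); pickle.dump(c,open("w7.pkl","wb"))
E
```

```text
27.4 [ 482.5923895  -305.14746353  161.81407592] 62.05005025754058 0.02817587169521656
```

View pics/w7.png

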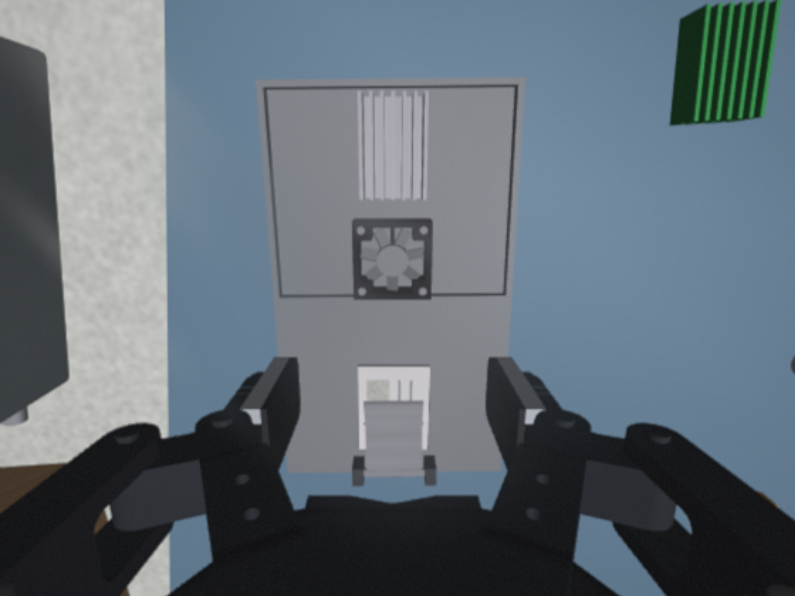

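```bash
python3 - <<'E'
from h import *
import pickle
C=cam("",pickle.load(open("w7.pkl","rb")))
a=.122
def loc(u,z):
    d=back(np.array(u)/1.42-.2,z,C)[:2]-[496,-303]; return np.round([np.cos(a)*d[0]+np.sin(a)*d[1],-np.sin(a)*d[0]+np.cos(a)*d[1]],1)
for n,u,z in [("rear",(358,366),18),("rear",(430,366),18),("front",(429,449),18),("noseL",(365,402),26),("noseR",(422,402),26),("end",(288,473),12),("end",(502,473),12),("div",(280,297),12)]: print(n,loc(u,z))
p=plan([565,75.7,70],np.radians(197.8),15,op=7.5)
E
```

```text
rear [ 46.5 -24. ]
rear [46.5 25.4]
front [111.5  26.2]
noseL [ 69.6 -19.1]
noseR [69.5 19.9]
end [136.2 -78.9]
end [136.   82.1]
div [ -0.9 -76. ]
[7.5, -0.9, 2.5, 0.6, -0.7]
[7.5, -0.8, 2.4, 0.6, -0.7]
[7.5, -0.9, 2.4, 0.6, -0.8]
[7.5, -1.0, 2.4, 0.6, -0.7]
[7.5, -1.0, 2.4, 0.6, -0.7]
[7.5, -1.0, 2.4, 0.7, -0.7]
[7.5, -1.0, 2.4, 0.6, -0.7]
[7.5, -1.1, 2.4, 0.6, -0.7]
[7.5, -1.1, 2.3, 0.6, -0.8]
[7.5, -1.1, 2.4, 0.6, -0.7]
[7.5, -1.1, 2.3, 0.6, -0.7]
[7.5, -1.2, 2.3, 0.6, -0.7]
[7.5, -1.2, 2.3, 0.6, -0.7]
[7.5, -1.3, 2.3, 0.6, -0.8]
[7.5, -1.25, 2.26, 0.63, -0.7]
end [565.   75.7  70. ] -2.83
```

Call:
send_rows([
  [7.5,-0.9,2.5,0.6,-0.7],
  [7.5,-0.8,2.4,0.6,-0.7],
  [7.5,-0.9,2.4,0.6,-0.8],
  [7.5,-1.0,2.4,0.6,-0.7],
  [7.5,-1.0,2.4,0.6,-0.7],
  [7.5,-1.0,2.4,0.7,-0.7],
  [7.5,-1.0,2.4,0.6,-0.7],
  [7.5,-1.1,2.4,0.6,-0.7],
  [7.5,-1.1,2.3,0.6,-0.8],
  [7.5,-1.1,2.4,0.6,-0.7],
])

```text
t: 28.45
ee_pos: [538.0, -49.4, 99.3]
ee_rot: [3.141, -0.0, -2.892]
wrist_force: [0.9, 0.3, 0.7]
opening: 75.0
gripper_force: 0.0
```

Call:
send_rows([
  [7.5,-1.1,2.3,0.6,-0.7],
  [7.5,-1.2,2.3,0.6,-0.7],
  [7.5,-1.2,2.3,0.6,-0.7],
  [7.5,-1.3,2.3,0.6,-0.8],
  [7.5,-1.2,2.3,0.6,-0.7],
  [7.5,0,0,0,0],
  [7.5,0,0,0,0],
  [7.5,0,0,0,0],
  [7.5,0,0,0,0],
  [7.5,0,0,0,0],
])

```text
t: 29.45
ee_pos: [564.1, 75.4, 70.0]
ee_rot: [-3.141, 0.0, -2.831]
wrist_force: [0.2, 0.2, -0.1]
opening: 75.1
gripper_force: 0.0
```

```bash
python3 - <<'E'
from h import *
plan([565,75.7,6],np.radians(197.8),5,op=7)
E
```

```text
[7, -0.0, 0.0, 1.3, -0.0]
[7, -0.0, 0.0, 1.3, -0.0]
[7, -0.1, 0.0, 1.2, -0.0]
[7, 0.0, 0.0, 1.3, -0.0]
[7, 0.01, 0.0, 1.3, -0.0]
end [565.   75.6   6. ] -2.831
```

Call:
send_rows([
  [7,-0.1,0,1.3,0],
  [7,0,0,1.3,0],
  [7,0,0,1.3,0],
  [7,0,0,1.3,0],
  [7,0,0,1.2,0],
  [7,0,0,0,0],
  [4.5,0,0,0,0],
  [4.5,0,0,0,0],
  [4.5,0,0,0,0],
  [4.5,0,0,0,0],
])

```text
t: 30.45
ee_pos: [565.5, 76.3, 6.6]
ee_rot: [-3.141, 0.001, -2.83]
wrist_force: [0.1, 0.8, 5.7]
opening: 48.9
gripper_force: 62.4
```

```bash
python3 - <<'E'
from h import *
p,y=now(); print(p,r.state()['opening'])
s=plan([p[0],p[1],60],None,2,op=4.5)
s=plan([558,296.7,60],np.radians(177.1),13,op=4.5,start=s)
E
```

```text
[565.47797034  76.30377274   6.55256914] 48.88035651288959
[4.5, -0.0, 0.0, -2.7, -0.0]
[4.5, -0.0, 0.0, -2.64, -0.0]
end [565.5  76.3  60. ] -2.83
[4.5, -0.5, 1.6, -0.0, 1.6]
[4.5, -0.4, 1.7, -0.0, 1.6]
[4.5, -0.4, 1.6, -0.0, 1.6]
[4.5, -0.3, 1.7, -0.0, 1.6]
[4.5, -0.3, 1.7, -0.0, 1.6]
[4.5, -0.2, 1.6, -0.0, 1.6]
[4.5, -0.2, 1.7, -0.0, 1.6]
[4.5, -0.1, 1.7, -0.0, 1.6]
[4.5, -0.1, 1.7, -0.0, 1.6]
[4.5, -0.1, 1.7, -0.0, 1.6]
[4.5, 0.0, 1.7, -0.0, 1.6]
[4.5, 0.1, 1.7, -0.0, 1.6]
[4.5, 0.09, 1.69, -0.0, 1.5]
end [558.  296.7  60. ] -3.191
```

Call:
send_rows([
  [4.5,0,0,-2.7,0],
  [4.5,0,0,-2.7,0],
  [4.5,-0.5,1.6,0,1.6],
  [4.5,-0.4,1.7,0,1.6],
  [4.5,-0.4,1.6,0,1.6],
  [4.5,-0.3,1.7,0,1.6],
  [4.5,-0.3,1.7,0,1.6],
  [4.5,-0.2,1.6,0,1.6],
  [4.5,-0.2,1.7,0,1.6],
  [4.5,-0.1,1.7,0,1.6],
])

```text
t: 31.45
ee_pos: [560.2, 212.4, 59.9]
ee_rot: [-3.142, 0.0, -3.055]
wrist_force: [0.2, -0.1, -0.3]
opening: 48.5
gripper_force: 62.1
```

Call:
send_rows([
  [4.5,-0.1,1.7,0,1.6],
  [4.5,-0.1,1.7,0,1.6],
  [4.5,0,1.7,0,1.6],
  [4.5,0.1,1.7,0,1.6],
  [4.5,0.1,1.7,0,1.5],
  [4.5,0,0,0,0],
  [4.5,0,0,0,0],
  [4.5,0,0,0,0],
  [4.5,0,0,0,0],
  [4.5,0,0,0,0],
])

```text
t: 32.45
ee_pos: [557.6, 296.2, 59.9]
ee_rot: [-3.142, 0.0, 3.091]
wrist_force: [0.3, 0.7, -0.1]
opening: 48.5
gripper_force: 62.1
```

Down to TCP ≈10.4, release, and rise.

Call:
send_rows([
  [4.5,0,0,1.5,0],
  [4.5,0,0,1.5,0],
  [4.5,0,0,1.2,0],
  [4.5,0,0,0.7,0],
  [4.5,0,0,0,0],
  [4.5,0,0,0.05,0],
  [4.5,0,0,0,0],
  [6.2,0,0,0,0],
  [6.2,0,0,0,0],
  [6.2,0,0,0,0],
])

```text
t: 33.45
ee_pos: [557.4, 296.7, 10.0]
ee_rot: [-3.141, -0.0, 3.092]
wrist_force: [-0.8, -0.1, -0.5]
opening: 61.9
gripper_force: 0.0
```

Call:
send_rows([
  [6.2,0,0,0,0],
  [6.2,0,0,-2,0],
  [6.2,0,0,-3,0],
  [6.2,0,0,-3,0],
  [6.2,0,0,0,0],
  [6.2,0,0,0,0],
  [6.2,0,0,0,0],
  [6.2,0,0,0,0],
  [6.2,0,0,0,0],
  [6.2,0,0,0,0],
])

```text
t: 34.45
ee_pos: [557.3, 296.7, 89.7]
ee_rot: [-3.141, -0.001, 3.092]
wrist_force: [0.1, 0.1, 0.1]
opening: 62.2
gripper_force: 0.0
```

```bash
python3 - <<'E'
from h import *
s=r.state(); print(s['t'],s['ee_pos'],s['joint_pos'])
plan([446,88,85],np.radians(75.5),17,op=6.5)
E
```

```text
34.45 [557.3131451  296.66990156  89.74246945] [ 3.67273102e-01  3.47727724e-01  1.48486110e+00 -9.76261285e-05
  1.30985852e+00 -1.15365700e+00]
[6.5, 0.6, -1.3, 0.0, -4.6]
[6.5, 0.7, -1.2, 0.1, -4.6]
[6.5, 0.8, -1.1, -0.0, -4.6]
[6.5, 0.8, -1.1, 0.0, -4.6]
[6.5, 1.0, -1.0, 0.0, -4.6]
[6.5, 1.0, -0.9, 0.1, -4.7]
[6.5, 1.2, -0.9, -0.0, -4.6]
[6.5, 1.1, -0.7, 0.0, -4.6]
[6.5, 1.3, -0.7, 0.1, -4.6]
[6.5, 1.2, -0.5, -0.0, -4.6]
[6.5, 1.3, -0.5, 0.0, -4.6]
[6.5, 1.4, -0.3, 0.0, -4.6]
[6.5, 1.4, -0.2, 0.1, -4.6]
[6.5, 1.4, -0.1, -0.0, -4.6]
[6.5, 1.3, -0.1, 0.0, -4.6]
[6.5, 1.4, 0.2, 0.0, -4.6]
[6.5, 1.41, 0.17, 0.07, -4.7]
end [446.  88.  85.] 4.46
```

```bash
sed -i 's|d=0 if yaw is None else .*|d=0 if yaw is None else np.degrees((yaw-y+W/2)%W-W/2)|; s|op=None,start=None|op=None,start=None,W=np.pi|' h.py; python3 - <<'E'
from h import *
plan([446,88,85],np.radians(75.5),19,op=6.5,W=2*np.pi)
E
```

```text
[6.5, 0.5, -1.1, 0.0, 5.3]
[6.5, 0.5, -1.2, 0.0, 5.4]
[6.5, 0.3, -1.2, 0.1, 5.3]
[6.5, 0.2, -1.2, -0.0, 5.4]
[6.5, 0.0, -1.3, 0.0, 5.3]
[6.5, 0.0, -1.2, 0.0, 5.4]
[6.5, -0.1, -1.2, 0.1, 5.3]
[6.5, -0.3, -1.3, -0.0, 5.4]
[6.5, -0.4, -1.1, 0.0, 5.3]
[6.5, -0.5, -1.2, 0.0, 5.4]
[6.5, -0.6, -1.1, 0.1, 5.3]
[6.5, -0.6, -1.0, -0.0, 5.4]
[6.5, -0.8, -1.0, 0.0, 5.3]
[6.5, -0.9, -0.9, 0.0, 5.4]
[6.5, -0.9, -0.8, 0.1, 5.3]
[6.5, -1.1, -0.7, -0.0, 5.4]
[6.5, -1.0, -0.6, 0.0, 5.3]
[6.5, -1.2, -0.5, 0.0, 5.4]
[6.5, -1.16, -0.44, 0.07, 5.3]
end [446.  88.  85.] 1.318
```

Call:
send_rows([
  [6.5,0.5,-1.1,0,5.3],
  [6.5,0.5,-1.2,0,5.4],
  [6.5,0.3,-1.2,0.1,5.3],
  [6.5,0.2,-1.2,0,5.4],
  [6.5,0,-1.3,0,5.3],
  [6.5,0,-1.2,0,5.4],
  [6.5,-0.1,-1.2,0.1,5.3],
  [6.5,-0.3,-1.3,0,5.4],
  [6.5,-0.4,-1.1,0,5.3],
  [6.5,-0.5,-1.2,0,5.4],
])

```text
t: 35.45
ee_pos: [498.9, 186.2, 88.2]
ee_rot: [-3.141, -0.0, 2.154]
wrist_force: [0.4, -0.2, -0.0]
opening: 64.7
gripper_force: 0.0
```

Call:
send_rows([
  [6.5,-0.6,-1.1,0.1,5.3],
  [6.5,-0.6,-1.0,0,5.4],
  [6.5,-0.8,-1.0,0,5.3],
  [6.5,-0.9,-0.9,0,5.4],
  [6.5,-0.9,-0.8,0.1,5.3],
  [6.5,-1.1,-0.7,0,5.4],
  [6.5,-1.0,-0.6,0,5.3],
  [6.5,-1.2,-0.5,0,5.4],
  [6.5,-1.2,-0.4,0,5.3],
  [6.5,0,0,0,0],
])

```text
t: 36.45
ee_pos: [446.1, 86.9, 86.3]
ee_rot: [-3.142, 0.0, 1.315]
wrist_force: [0.7, -0.5, 0.3]
opening: 65.0
gripper_force: 0.0
```

```bash
python3 - <<'E'
from h import *
s=r.state(); print(s['t'],s['ee_pos'],s['ee_rot'],np.abs(s['dq']).max())
plan([446,88,8],np.radians(75.5),7,op=6.5)
E
```

```text
36.45 [446.06084369  86.86328831  86.28630472] [-3.14154317e+00  3.18561617e-04  1.31547219e+00] 0.0844599807705308
[6.5, 0.0, -0.0, 1.1, -0.0]
[6.5, 0.0, -0.0, 1.1, -0.0]
[6.5, 0.0, -0.0, 1.2, -0.1]
[6.5, 0.1, -0.0, 1.1, 0.0]
[6.5, -0.0, -0.0, 1.1, 0.0]
[6.5, -0.0, -0.0, 1.1, -0.0]
[6.5, 0.01, -0.03, 1.13, -0.0]
end [446.  88.   8.] 1.317
```

Call:
send_rows([
  [6.5,0.1,0,1.1,0],
  [6.5,0,0,1.1,0],
  [6.5,0,0,1.1,0],
  [6.5,0,0,1.1,0],
  [6.5,0,0,1.1,0],
  [6.5,0,0,1.1,0],
  [6.5,0,0,1.2,0],
  [3.5,0,0,0,0],
  [3.5,0,0,0,0],
  [3.5,0,0,0,0],
])

```text
t: 37.45
ee_pos: [447.1, 88.6, 8.8]
ee_rot: [3.141, -0.0, 1.319]
wrist_force: [0.2, 0.0, -1.8]
opening: 38.8
gripper_force: 60.3
```

Call:
send_rows([
  [3.5,0,0,0,0],
  [3.5,0,0,0,0],
  [3.5,0,0,-2,0],
  [3.5,0,0,-2,0],
  [3.5,0,0,-2,0],
  [3.5,0,0,0,0],
  [3.5,0,0,0,0],
  [3.5,0,0,0,0],
  [3.5,0,0,0,0],
  [3.5,0,0,0,0],
])

```text
t: 38.45
ee_pos: [446.5, 88.6, 67.7]
ee_rot: [-3.141, 0.0, 1.319]
wrist_force: [-0.1, -0.1, -1.6]
opening: 38.8
gripper_force: 60.8
```

```bash
python3 - <<'E'
from h import *
s=r.state(); print(s['t'],s['ee_pos'],s['ee_rot'],s['opening'],s['wrist_force'])
plan([475,300.9,66],np.radians(87.1),12,op=3.5)
E
```

```text
38.45 [446.45325349  88.60386427  67.6737263 ] [-3.14055663e+00  3.85564111e-04  1.31850565e+00] 38.76171869231028 [-0.08118758 -0.07486807 -1.60950659]
[3.5, 1.8, -0.2, 0.0, -1.0]
[3.5, 1.7, -0.2, 0.0, -0.9]
[3.5, 1.8, -0.1, 0.0, -1.0]
[3.5, 1.8, -0.2, 0.1, -1.0]
[3.5, 1.8, -0.1, -0.0, -0.9]
[3.5, 1.8, -0.0, -0.0, -1.0]
[3.5, 1.8, -0.0, -0.0, -0.9]
[3.5, 1.7, -0.1, 0.0, -1.0]
[3.5, 1.8, 0.1, 0.0, -1.0]
[3.5, 1.8, 0.0, 0.0, -0.9]
[3.5, 1.8, 0.1, 0.1, -1.0]
[3.5, 1.78, 0.14, -0.03, -1.0]
end [475.  300.9  66. ] 1.521
```

Call:
send_rows([
  [3.5,1.8,-0.2,0,-1.0],
  [3.5,1.7,-0.2,0,-0.9],
  [3.5,1.8,-0.1,0,-1.0],
  [3.5,1.8,-0.2,0,-1.0],
  [3.5,1.8,-0.1,0,-0.9],
  [3.5,1.8,0,0,-1.0],
  [3.5,1.8,0,0,-0.9],
  [3.5,1.7,-0.1,0,-1.0],
  [3.5,1.8,0.1,0,-1.0],
  [3.5,1.8,0,0,-0.9],
])

```text
t: 39.45
ee_pos: [470.1, 266.1, 67.8]
ee_rot: [-3.141, 0.0, 1.487]
wrist_force: [1.0, -0.6, -1.9]
opening: 38.6
gripper_force: 60.9
```

Call:
send_rows([
  [3.5,1.8,0.1,0,-1.0],
  [3.5,1.8,0.1,0,-1.0],
  [3.5,0,0,1,0],
  [3.5,0,0,1,0],
  [3.5,0,0,1,0],
  [3.5,0,0,1,0],
  [3.5,0,0,0,0],
  [3.5,0,0,0,0],
  [3.5,0,0,0,0],
  [3.5,0,0,0,0],
])

```text
t: 40.45
ee_pos: [475.2, 301.2, 28.8]
ee_rot: [3.141, -0.0, 1.521]
wrist_force: [-0.5, 0.2, -1.3]
opening: 38.2
gripper_force: 60.8
```

Call:
send_rows([
  [3.5,0,0,0.8,0],
  [3.5,0,0,0.6,0],
  [3.5,0,0,0.1,0],
  [3.5,0,0,0.1,0],
  [3.5,0,0,0.05,0],
  [3.5,0,0,0,0],
  [3.5,0,0,0,0],
  [5,0,0,0,0],
  [5,0,0,0,0],
  [5,0,0,0,0],
])

```text
t: 41.45
ee_pos: [474.9, 301.2, 11.8]
ee_rot: [3.142, 0.0, 1.521]
wrist_force: [0.7, -0.8, -0.1]
opening: 49.8
gripper_force: 0.0
```

Call:
send_rows([
  [5,0,0,0,0],
  [5,0,0,-2,0],
  [5,0,0,-3,0],
  [5,0,0,-3,0],
  [5,0,0,-4,0],
  [5,0,0,-4,0],
  [5,0,0,-2,0],
  [5,0,0,0,0],
  [5,0,0,0,0],
  [5,0,0,0,0],
])

```text
t: 42.45
ee_pos: [474.5, 301.0, 190.5]
ee_rot: [-3.14, 0.001, 1.521]
wrist_force: [-0.0, 1.0, -0.4]
opening: 50.2
gripper_force: 0.0
```

```bash
python3 - <<'E'
from h import *
import pickle
s=r.state();print(s['t'],s['ee_pos'],s['opening'],s['wrist_force'])
c=r.calibration("wrist"); a=r.grab_frame("wrist"); pickle.dump(c,open("w8.pkl","wb")); b=r.grab_frame("top")
cv2.imwrite("pics/w8.png",np.hstack([cv2.resize(a,(400,300)),cv2.resize(b[120:300,120:460],(400,300),interpolation=cv2.INTER_CUBIC)]))
E
```

```text
42.45 [474.4825018  300.97912525 190.5017276 ] 50.23286142951326 [-0.04513815  0.95613983 -0.40741207]
```

View pics/w8.png

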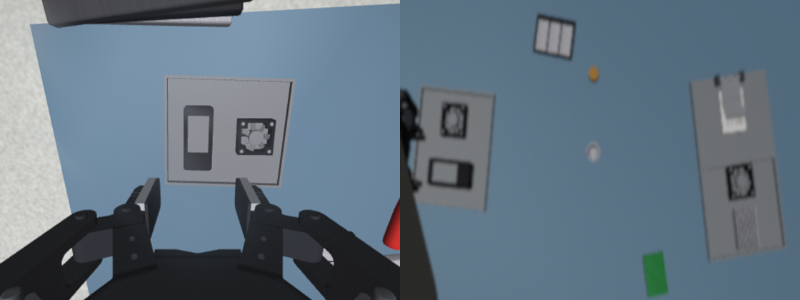

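```bash
python3 -c "
from workcell import r
print(r.close_job())"
```

```text
the job is handed in; nothing more can be done
None
```

I made up both kits, slid the ticket about 21 mm under the clip, left the battery where it lay and handed the job in at about 42 s; the last pictures show everything in place, but no verdict came back.

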